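# Set the stem thermometer in the infusion pot

### The arm

A 7-joint arm with a two-finger parallel gripper is mounted at the origin on the work surface. World frame = base frame: x ahead of the robot, y to its left, z up, the work surface at z = 0. Lengths are in m, angles in rad, forces in N, time in s.
With the tool pointing down it reaches from about 0.4 to 0.85 m from the base axis. Payload 10.4 kg.
Tool frame: the origin (TCP) lies on the centre line of the jaws, within the pads' length; the fingertips stand 14 mm ahead of it and the grasp point (between the pads) lies 5 mm behind it (tip_reach is the z of the fingertips in the tool frame, in m); z points along the fingers, x is the direction in which the jaws open and shut, and the axes are right-handed (so a half turn about z gives the same grasp; the last joint's range is limited). The gripper opens to 87 mm and grips with 3 to 60 N. Pads are 19 mm wide; open, the fingers measure 117 mm over their backs; the gripper's body (75 mm by 190 mm) begins 51 mm behind the grasp point.
Start: joints at [1.281, 0.332, -0.065, 1.46, 0.022, 1.35, -0.088], TCP at [0.165, -0.603, 0.237] pointing down, gripper open.
Joint ranges: [-2.6, 2.6], [-0.5, 2.12], [-1.47, 1.34], [0.16, 2.42], [-1.27, 4.41], [0.06, 2.06], [-2.6, 2.6]. Speed limits (rad/s): [2.22, 2.22, 2.79, 2.79, 3.14, 3.14, 3.14].

### API

Orientations are given as a unit quaternion [x, y, z, w].
In Python, from bench import * gives the robot as it stands.
- The arm moves only by the tool carry_out, never from a script. Its argument "rows" is a list of rows, each a list of 5 numbers: the closure, from -1 (fully open) to 1 (shut), so that 0 is half open, then the shift along the tool's x, y, z in units of 30 mm (1.0 is 30 mm), then the turn about the tool's z in units of 5 degrees (1.0 is 5 degrees). In form: [[jaw, x, y, z, turn], ...]. A call has 1 to 20 rows; each row shifts and turns the pose as measured when the row begins, along the tool's axes as they then stand; what a row does not reach is not made up. A row lasts 1/12 s, in which the tool goes at most 41.7 mm and 7.16 degrees, less where a joint would pass 70% of its speed; a pose out of reach is approached as far as the arm can. A call is refused whole if a number of a shift passes 1 or a number of a turn 1, either way. A call with a gripper value outside its range is refused whole. The fingers move at their own pace and stop on an object; "force" is the grip in N (left out, the last holds). Time passes only in rows, so rows that do not move let the fingers close. It gives the time, the measured TCP pose, the force and the opening at its end, in the units of the state.
- read_state(): the state, without advancing time (a new reading comes with each control period).
- camera(name): name is "scene" or "top" or "wrist"; returns the picture (384x512x3 uint8, blue, green, red); there is no depth.
- camera_info(name): a dict with "fx", "fy", "cx", "cy" (pixels), "dist_coeffs" ([k1, k2, p1, p2, k3] as OpenCV has them; the pictures are not rectified), "extrinsics" (4x4, takes a point from camera to world coordinates); the wrist camera has in their place "tool_from_camera" (4x4, takes a point from camera to tool coordinates, whose origin is the TCP and whose axes are the tool frame's). Camera axes: x right, y down, z forward; pixel columns grow to the right and rows downward; lengths in m; the calibration is good to about 2 mm. A picture is of the moment at which its call begins: read the wrist's pose just before it. camera_info takes no time and is no camera call.
- close_job(): hands the job in, once; it reports no verdict.
Trained networks look in the newest picture that a camera, given by its name, has taken for a name from the list of things; names that differ only in an ending like _2 or _b are one class to them, and where a whole thing is asked for, a point or a joint stands for the part that bears it (a point fixed in the world has none). Each returns a list of dicts, best first, with "conf" (0 to 1); they miss things now and then, are a little off and sometimes report something else, mostly with a low value. They report only what shows in the picture. A call takes as long as a camera call.
- recognise(query, camera): "box" ([centre column, centre row, width, height] in pixels, round what is visible of it).
- silhouettes(query, camera): "mask" (384x512 bool, what is visible of it) and "box" ([centre column, centre row, width, height] in pixels, round what is visible of it).
- pinpoint(query, camera): "xy" ([column, row] in pixels: a listed point, or the origin of a listed thing).
The state is a dict: "time": time; "joint_positions": joint angles; "joint_vel": joint speeds; "joint_torque": joint torques, N m; "ee_pos": TCP position; "eef_rot": TCP orientation; "ft_force": force on the tool from outside, world axes, zero at the start; "torque": the same for the moment, N m; "width": finger opening in m.
Only numpy, scipy, OpenCV 4.12 (cv2) and the standard library are available. Lean on these libraries where they do the work, as an engineer would, in place of code of your own. Each camera call takes 0.05 s, during which the arm holds its last target. There are 200 camera calls.

### The job

We are setting up the covered glass pot for a tea infusion test. Take the blue thermometer out of the rack, thread its stem straight down through the brass guide eye of the clamp and then on through the red gland in the pot's lid, without forcing it and without ever letting the tip touch the glass floor. Finish while still holding it there, at rest with the tip about 20 mm above the pot's floor and its weight in the gripper, so that I can tighten the thumbscrews; leave the other probes in the rack and everything else on the bench as they are.

Things in the scene. Friction and masses are not known exactly. Their poses are not given: they have to be found in the camera images.
- thermometer: Digital stem thermometer, 60 to 130 g, upright in one of the rack's places. Round steel stem 8 mm thick, 140 mm long (z -140 to 0), its last 3 mm tapering to 5 mm; grey collar 18 mm thick (z 0 to 12); blue box head (z 12 to 62) 22 mm along x by 38 mm along y, display on -x. Origin on the stem's axis at the collar's underside, which rests on the rack's top; z up.
- thermometer_tip (a point): The lower end of the thermometer's stem, on its axis, 140 mm below the collar's underside.
- rack: White fixed rack: top plate 70 (x) by 200 mm (y), 10 mm thick, its top 150 mm above the bench, three 12 mm through holes in a row at y = -65, 0, 65 mm, open below down to a foot plate 5 mm thick. Origin at the centre of its underside. Thermometer and two other probes hang in it in any order, heads in line with the row (38 mm along it, 27 mm apart, tops at 212 mm).
- ph_probe: Bystander: probe of the same size and shape as the thermometer with a black head and stem, in the rack; stays there. Origin as for the thermometer.
- salt_probe: Bystander: probe of the same size and shape with a green head and black stem, in the rack; stays there. Origin as for the thermometer.
- stand: Fixed stand: base plate 235 x 150 x 8 mm (x -72 to 162), glass pot 110 mm wide, 70 mm tall, fixed white lid 116 mm wide with its top 84 mm above the bench (capped neck at x -26, y 28 mm, to 103 mm); steel upright 12 mm thick at x 130 mm, 243 mm tall. Origin on the pot's axis at bench height, z up. Eye, gland and pot share this axis.
- eye (a point): Centre of the mouth (top rim) of the clamp's brass guide eye, 138 to 150 mm above the bench. 12 mm bore, 20 mm long, top 6 mm flaring to 20 mm; 29 mm across outside. Its 10 mm arm runs 10 mm below the mouth along the stand's +x to a boss on the upright (up to 6 mm above the mouth). A thumbscrew stands 33 mm out to +y. The clamp holds by friction (80 N).
- clamp (a joint): Height at which the clamp is set on the upright: 0 to 0.012 m; 0 = the eye's mouth 138 mm above the bench. Differs from start to start; not to be moved.
- gland (a point): Centre of the mouth (top rim) of the red gland in the lid, 96 mm above the bench. 12 mm bore, 18 mm long, the top 6 mm flaring to 20 mm.
- pot_floor (a point): Centre of the inner floor of the pot, 12 mm above the bench, straight below gland and eye.
- tin_a: Bystander: green sample tin with steel lid, 63 mm in diameter, 55 mm tall, loose. Origin at the centre of its underside.
- tin_b: Bystander: steel sample tin, same size, loose. Origin at the centre of its underside.
- spatula: Bystander: thin steel double-ended lab spatula 180 mm long lying on the bench, loose. Origin at the middle of its underside.
- wash_bottle: Bystander: white bottle with red cap, 60 mm in diameter, 150 mm tall, loose. Origin at the centre of its underside.
- jar: Bystander: amber jar with black cap, 70 mm in diameter, 90 mm tall, loose. Origin at the centre of its underside.

How it is judged:
On the way, in this order (a step that is already met when the one before it is completed fails the run):
1. the thermometer's tip has passed down through the guide eye (z of thermometer_tip in the frame of eye below -0.022 m and horizontal distance between thermometer_tip and eye below 0.008 m), for 0.05 s.
2. the tip has passed on through the gland in the lid (z of thermometer_tip in the frame of gland below -0.02 m and horizontal distance between thermometer_tip and gland below 0.008 m), for 0.1 s.
At the end, for the whole second after the job is handed in: The thermometer is held by the fingers (over 1 N) and at rest (under 20 mm/s), its stem through eye and gland, upright within 0.07 rad and within 8 mm of the common axis, its tip 12 to 28 mm above the pot's inner floor, pressing on the stand, clamp or pot with less than 5 N (z of thermometer_tip in the frame of pot_floor between 0.012 and 0.028 m and horizontal distance between thermometer_tip and pot_floor below 0.008 m and horizontal distance between thermometer and eye below 0.008 m and angle between thermometer's own z axis and vertical below 0.07 rad and contact force between the fingers and thermometer above 1 N and contact force between thermometer and stand below 5 N and linear speed of thermometer below 0.02 m/s); the arm keeps its last pose, push and grip.
It fails at once if the thermometer's tip touches the pot's floor (z of thermometer_tip in the frame of pot_floor below 0.002 m and horizontal distance between thermometer_tip and pot_floor below 0.05 m).
It fails at once if the thermometer is forced against the stand, clamp or pot (over 20 N) (contact force between thermometer and stand above 20 N).
It fails at once if the clamp is shifted (distance of eye from where it was at the start of the episode above 0.005 m).
It fails at once if another probe or a bystander is moved more than 20 mm (distance of any of ph_probe, salt_probe, tin_a, tin_b, spatula, wash_bottle, jar from where it was at the start of the episode above 0.02 m).
It also fails if it takes over 48 s, if anything falls off the work surface, if the arm or the gripper's body presses on something with over 40 N, if the wrist force passes 120 N, or if a joint passes its speed limit or range.

## Working session

There is one attempt and no reset: what is moved stays moved. The work goes in short steps, Python scripts to look and compute and a tool call to move; the robot and the scene stay as the last step left them, time stands still between calls to the robot, and variables do not carry over. Pictures are saved under pics/ and viewed, about 8 in all and at most 12, crops included, and the job is handed in when it is done.

Besides the shell and the picture viewer there is one more tool, called after ">>>" as name(argument=value, ...) on one line, values as JSON. carry_out: Moves the arm, as the interface text tells. Its arguments: {"type":"object","properties":{"rows":{"type":"array","items":{"type":"array","items":{"type":"number"}}},"force":{"type":"number"}},"required":["rows"]}

```bash
mkdir -p pics
python3 - <<'E'
from bench import *
import cv2,numpy as np
s=read_state();print({k:np.round(v,3).tolist() for k,v in s.items()})
for n in("scene","top","wrist"):
    im=camera(n);cv2.imwrite(f"pics/{n}0.png",im)
    ci=camera_info(n);print(n,{k:np.round(v,4).tolist() for k,v in ci.items()})
    if n!="wrist":
        for q in("thermometer","rack","ph_probe","salt_probe","stand","eye","gland","tin_a","wash_bottle","jar"):
            print(q,[(round(d["conf"],2),np.round(d["xy"]).tolist()) for d in pinpoint(q,n)[:2]])
a=np.hstack([cv2.imread("pics/scene0.png"),cv2.imread("pics/top0.png")])
cv2.imwrite("pics/a.png",cv2.resize(a,(800,300)))
E
```

```text
{'time': 0.0, 'joint_positions': [1.281, 0.333, -0.065, 1.461, 0.022, 1.35, -0.088], 'joint_vel': [0.001, 0.001, 0.0, -0.001, 0.001, 0.0, -0.001], 'joint_torque': [0.0, -62.325, 0.025, -38.991, -0.061, 0.04, 0.0], 'ee_pos': [0.165, -0.603, 0.236], 'eef_rot': [0.795, -0.607, -0.001, -0.0], 'ft_force': [0.46, 0.734, -0.523], 'torque': [-0.018, -0.075, 0.032], 'width': 0.087}
scene {'fx': 375.3708, 'fy': 375.3708, 'cx': 249.1308, 'cy': 193.4312, 'dist_coeffs': [-0.0946, 0.0, 0.0, 0.0, 0.0], 'extrinsics': [[-0.6607, 0.4236, -0.6197, 1.1847], [0.7505, 0.3587, -0.555, 0.6593], [-0.0129, -0.8318, -0.555, 0.7549], [0.0, 0.0, 0.0, 1.0]]}
thermometer [(0.87, [275.0, 226.0]), (0.32, [271.0, 262.0])]
rack [(0.74, [275.0, 269.0]), (0.5, [213.0, 168.0])]
ph_probe [(0.68, [297.0, 216.0]), (0.29, [140.0, 178.0])]
salt_probe [(0.71, [253.0, 235.0]), (0.5, [381.0, 268.0])]
stand [(0.88, [208.0, 202.0])]
eye [(0.79, [204.0, 170.0])]
gland [(0.82, [205.0, 176.0]), (0.36, [277.0, 268.0])]
tin_a [(0.64, [255.0, 208.0])]
wash_bottle [(0.73, [140.0, 178.0])]
jar [(0.97, [386.0, 331.0])]
top {'fx': 401.1208, 'fy': 401.1208, 'cx': 247.7934, 'cy': 196.2607, 'dist_coeffs': [-0.0129, 0.0, 0.0, 0.0, 0.0], 'extrinsics': [[0.0284, -0.9831, 0.1808, 0.2575], [-0.9996, -0.0271, 0.0095, -0.0041], [-0.0044, -0.181, -0.9835, 1.3141], [0.0, 0.0, 0.0, 1.0]]}
thermometer [(0.57, [186.0, 160.0])]
rack [(0.74, [191.0, 172.0])]
ph_probe [(0.6, [175.0, 180.0])]
salt_probe [(0.7, [197.0, 140.0])]
stand [(0.85, [300.0, 205.0])]
eye [(0.64, [308.0, 199.0])]
gland [(0.56, [305.0, 199.0])]
tin_a [(0.94, [345.0, 260.0]), (0.75, [251.0, 227.0])]
wash_bottle [(0.86, [406.0, 191.0])]
jar [(0.63, [95.0, 171.0])]
wrist {'fx': 328.8689, 'fy': 328.8689, 'cx': 252.5106, 'cy': 188.3065, 'dist_coeffs': [0.0016, 0.0, 0.0, 0.0, 0.0], 'tool_from_camera': [[1.0, 0.0004, -0.0004, 0.0007], [-0.0003, 0.9681, 0.2504, -0.0682], [0.0005, -0.2504, 0.9681, -0.1481], [0.0, 0.0, 0.0, 1.0]]}
```

View pics/a.png

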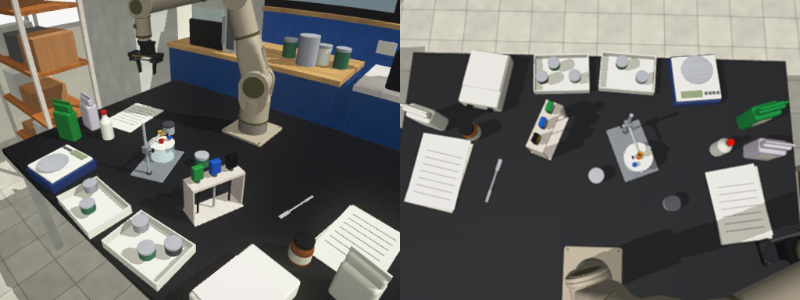

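```bash
cat > h.py <<'E'
from bench import *
import cv2,numpy as np
from scipy.spatial.transform import Rotation as R
def T(n,st=None):
    ci=camera_info(n)
    if n!="wrist": return ci,np.array(ci["extrinsics"])
    M=np.eye(4);M[:3,:3]=R.from_quat(st["eef_rot"]).as_matrix();M[:3,3]=st["ee_pos"]
    return ci,M@np.array(ci["tool_from_camera"])
def K(ci): return np.array([[ci["fx"],0,ci["cx"]],[0,ci["fy"],ci["cy"]],[0,0,1.]])
def ray(n,uv,st=None):
    ci,M=T(n,st)
    p=cv2.undistortPoints(np.array([[uv]],float),K(ci),np.array(ci["dist_coeffs"]))[0,0]
    d=M[:3,:3]@np.array([p[0],p[1],1]);return M[:3,3],d/np.linalg.norm(d)
def atz(n,uv,z,st=None):
    o,d=ray(n,uv,st);return o+d*(z-o[2])/d[2]
def tri(rs):
    A=0;b=0
    for o,d in rs:
        P=np.eye(3)-np.outer(d,d);A=A+P;b=b+P@o
    return np.linalg.solve(A,b)
def proj(n,p,st=None):
    ci,M=T(n,st);I=np.linalg.inv(M)
    return cv2.projectPoints(np.array([p],float),cv2.Rodrigues(I[:3,:3])[0],I[:3,3],K(ci),np.array(ci["dist_coeffs"]))[0].reshape(2)
E
python3 - <<'E'
from h import *
for nm,z,a,b in[("th",.15,(275,226),(186,160)),("ph",.15,(297,216),(175,180)),("salt",.15,(253,235),(197,140)),("rack",0,(275,269),(191,172)),("stand",0,(208,202),(300,205)),("eye",.144,(204,170),(308,199)),("gland",.096,(205,176),(305,199))]:
    print(nm,atz("scene",a,z).round(3),atz("top",b,z).round(3),tri([ray("scene",a),ray("top",b)]).round(3))
for nm,b in[("tinA",(345,260)),("tin",(251,227)),("bottle",(406,191)),("jar",(95,171))]:print(nm,atz("top",b,0).round(3))
E
```

```text
th [0.579 0.205 0.15 ] [0.577 0.196 0.15 ] [0.577 0.199 0.146]
ph [0.508 0.223 0.15 ] [0.515 0.225 0.15 ] [0.513 0.225 0.154]
salt [0.643 0.185 0.15 ] [0.641 0.166 0.15 ] [0.639 0.173 0.141]
rack [0.58 0.21 0.  ] [ 0.577  0.202 -0.   ] [ 0.577  0.205 -0.006]
stand [ 0.476 -0.17   0.   ] [ 0.474 -0.165  0.   ] [ 0.476 -0.167  0.001]
eye [ 0.494 -0.154  0.144] [ 0.469 -0.171  0.144] [ 0.474 -0.175  0.127]
gland [ 0.466 -0.186  0.096] [ 0.478 -0.169  0.096] [ 0.477 -0.169  0.107]
tinA [ 0.298 -0.312  0.   ]
tin [ 0.397 -0.005  0.   ]
bottle [ 0.531 -0.519  0.   ]
jar [0.572 0.528 0.   ]
```

The pictures show the blue thermometer in the middle place of the rack, at (186,160) in the top view, between green (far) and black (near). The pot stand is at about (305,200), with its upright on the far side. I'll lift and turn first, then look at the eye from above on the way to the rack.

>>> carry_out(rows=[[-1,0,0,-1,-1],[-1,0,0,-1,-1],[-1,0,0,-1,-1],[-1,0,0,-1,-1],[-1,0,0,-1,-1],[-1,0,0,-1,-1],[-1,0,0,-0.5,-1],[-1,0,0,0,-1],[-1,0,0,0,-1],[-1,0,0,0,-1],[-1,0,0,0,-1],[-1,0,0,0,-1],[-1,0,0,0,-1],[-1,0,0,0,-1],[-1,0,0,0,-1],[-1,0,0,0,-1]])

```text
time: 2.48
ee_pos: [0.1644, -0.6018, 0.4416]
eef_rot: [0.997, 0.079, 0.0, 0.0]
ft_force: [0.2, 0.3, -0.0]
width: 0.0871
```

```bash
cat >> h.py <<'E'
def go(x,y,z,head=None):
    s=read_state();M=R.from_quat(s["eef_rot"]).as_matrix();h=np.degrees(np.arctan2(M[1,0],M[0,0]))
    print("t",s["time"],"pos",np.round(s["ee_pos"],4),"head",round(h,1),"tilt",np.round(M[:,2],3),"F",np.round(s["ft_force"],1),"w",round(s["width"],4),"q7",np.round(s["joint_positions"],2)[-1])
    print("units xyz",(M.T@(np.array([x,y,z])-s["ee_pos"])/.03).round(2),"turn",None if head is None else round(-((head-h+180)%360-180)/5,2))
E
python3 -c "
from h import *
go(.475,-.17,.43,68.5)"
```

```text
t 2.4833 pos [ 0.1644 -0.6018  0.4416] head 9.0 tilt [ 0. -0. -1.] F [ 0.2  0.3 -0. ] w 0.0871 q7 1.34
units xyz [ 12.48 -12.59   0.39] turn -11.9
```

>>> carry_out(rows=[[-1,0.96,-0.97,0,0],[-1,0.96,-0.97,0,0],[-1,0.96,-0.97,0,0],[-1,0.96,-0.97,0,0],[-1,0.96,-0.97,0,0],[-1,0.96,-0.97,0,0],[-1,0.96,-0.97,0,0],[-1,0.96,-0.97,0,0],[-1,0.96,-0.97,0,0],[-1,0.96,-0.97,0,0],[-1,0.96,-0.97,0,0],[-1,0.96,-0.97,0,0],[-1,0.96,-0.97,0,0]])

```text
time: 3.57
ee_pos: [0.4726, -0.1649, 0.4384]
eef_rot: [0.997, 0.073, -0.001, 0.002]
ft_force: [0.3, -0.2, 0.0]
width: 0.0868
```

>>> carry_out(rows=[[-1,0,0,0,-1],[-1,0,0,0,-1],[-1,0,0,0,-1],[-1,0,0,0,-1],[-1,0,0,0,-1],[-1,0,0,0,-1],[-1,0,0,0,-1],[-1,0,0,0,-1],[-1,0,0,0,-1],[-1,0,0,0,-1],[-1,0,0,0,-1],[-1,0,0,0,-1],[-1,0,0,0,0]])

```text
time: 4.65
ee_pos: [0.4774, -0.1513, 0.4399]
eef_rot: [0.808, 0.59, -0.0, 0.002]
ft_force: [-0.5, -0.6, 0.0]
width: 0.0869
```

Run:
```python
from h import *
go(.475,-.17,.43,68.5)
s=read_state();im=camera("wrist")
for q,z in(("eye",.144),("gland",.096),("stand",0)):
    for d in pinpoint(q,"wrist")[:2]:
        print(q,round(d["conf"],2),np.round(d["xy"],1),atz("wrist",d["xy"],z,s).round(4))
        cv2.circle(im,tuple(int(v) for v in d["xy"]),2,(255,0,255),-1)
cv2.imwrite("pics/w1.png",im)
```

```text
t 4.65 pos [ 0.4774 -0.1513  0.4399] head 72.3 tilt [ 0.002 -0.003 -1.   ] F [-0.5 -0.6  0. ] w 0.0869 q7 1.44
units xyz [-0.62  0.11  0.33] turn 0.76
eye 0.63 [239.6 158.7] [ 0.4776 -0.1707  0.144 ]
gland 0.94 [240. 156.] [ 0.4809 -0.1732  0.096 ]
gland 0.45 [125.8  69.3] [ 0.3147 -0.2882  0.096 ]
stand 0.76 [242.6 145.9] [ 0.4783 -0.1713  0.    ]
```

View pics/w1.png

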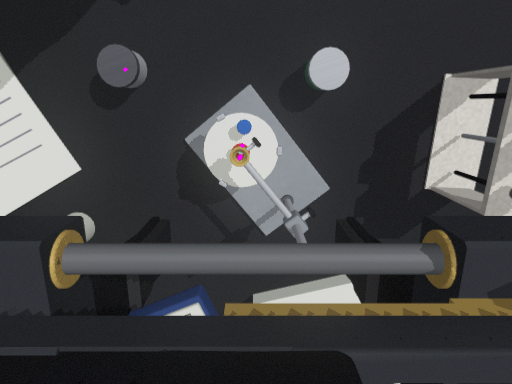

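The eye is at about (240,157) in the wrist view, with its arm running to the upright at about (297,222). The axis estimates agree at about (0.478, -0.171). Next is the rack.

```bash
python3 -c "
from h import *
go(.577,.2,.40,68.5)"
```

```text
t 4.85 pos [ 0.4774 -0.1513  0.4398] head 71.9 tilt [ 0.002 -0.002 -1.   ] F [-0.6 -1.2 -0.2] w 0.0872 q7 1.43
units xyz [12.16 -0.49  1.3 ] turn 0.68
```

>>> carry_out(rows=[[-1,1,0,0,0.2],[-1,1,0,0,0.2],[-1,1,0,0,0.2],[-1,1,0,0,0],[-1,1,0,0,0],[-1,1,0,0,0],[-1,1,0,0,0],[-1,1,0,0,0],[-1,1,0,0.3,0],[-1,1,0,0.3,0],[-1,1,0,0.3,0],[-1,1,0,0.3,0],[-1,0.2,0,0,0],[-1,0,0,0,0]])

```text
time: 6.02
ee_pos: [0.6197, 0.1997, 0.3984]
eef_rot: [0.838, 0.546, -0.001, 0.002]
ft_force: [-0.7, -0.1, -0.3]
width: 0.0872
```

Run:
```python
from h import *
go(.577,.2,.40,68.5)
s=read_state();im=camera("wrist")
P={}
for q in("thermometer","ph_probe","salt_probe"):
    d=pinpoint(q,"wrist")[:1];m=silhouettes(q,"wrist")[:1]
    if d: P[q]=atz("wrist",d[0]["xy"],.15,s);print(q,round(d[0]["conf"],2),np.round(d[0]["xy"],1),P[q].round(4))
    if m:
        k=m[0]["mask"].astype(np.uint8);im[cv2.morphologyEx(k,cv2.MORPH_GRADIENT,np.ones((2,2)))>0]=(255,0,255)
        r=cv2.minAreaRect(np.argwhere(k)[:,::-1].astype(np.float32));print(" mask",round(m[0]["conf"],2),r,m[0]["box"])
if "ph_probe" in P and "salt_probe" in P:
    v=P["salt_probe"]-P["ph_probe"];print("row",np.degrees(np.arctan2(v[1],v[0])),np.linalg.norm(v))
cv2.imwrite("pics/w2.png",im)
```

```text
t 6.0167 pos [0.6197 0.1997 0.3984] head 66.2 tilt [-0.001 -0.004 -1.   ] F [-0.7 -0.1 -0.3] w 0.0872 q7 0.56
units xyz [-0.57 -1.31 -0.05] turn -0.47
thermometer 0.79 [235.6 127.9] [0.5752 0.1959 0.15  ]
 mask 0.63 ((235.7048797607422, 129.835693359375), (39.94847106933594, 23.96007537841797), 82.23483276367188) [234.8, 128.1, 24.7, 39.2]
ph_probe 0.87 [232.4  69.2] [0.5138 0.22   0.15  ]
 mask 0.71 ((230.213134765625, 63.844268798828125), (43.90983581542969, 24.17304229736328), 84.80557250976562) [231.6, 63.8, 29.9, 43.6]
salt_probe 0.71 [240.3 181.9] [0.6376 0.1738 0.15  ]
 mask 0.88 ((240.0, 189.0), (42.0, 22.0), 90.0) [240.5, 190.2, 20.6, 44.9]
row -20.453357054658632 0.13208827656815844
```

View pics/w2.png

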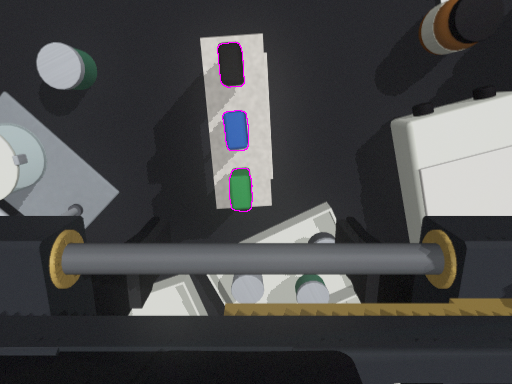

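Black (231,64), blue (236,130) and green (240,189) lie in a row 132 mm long (130 expected), heading -20.5°. The thermometer is at (0.5755, 0.1963), so the tool heading should be 69.5°.

```bash
python3 -c "
from h import *
go(.5755,.1963,.25,69.5)"
```

```text
t 6.3667 pos [0.62   0.1962 0.4003] head 66.0 tilt [ 0.002 -0.005 -1.   ] F [0.2 0.3 0.6] w 0.0867 q7 0.56
units xyz [-0.58 -1.38  5.01] turn -0.71
```

>>> carry_out(rows=[[-1,-0.29,-0.7,0.7,0],[-1,-0.29,-0.7,0.8,0],[-1,0,0,1,-0.35],[-1,0,0,1,-0.35],[-1,0,0,1,0],[-1,0,0,0.3,0],[-1,0,0,0,0]])

```text
time: 6.95
ee_pos: [0.575, 0.191, 0.2561]
eef_rot: [0.824, 0.566, 0.004, 0.006]
ft_force: [0.6, -0.1, 0.5]
width: 0.0871
```

Run:
```python
from h import *
go(.5755,.1963,.187,69.5)
s=read_state();im=camera("wrist")
for q in("thermometer","ph_probe"):
    for d in pinpoint(q,"wrist")[:1]:print(q,round(d["conf"],2),np.round(d["xy"],1),atz("wrist",d["xy"],.15,s).round(4))
    for m in silhouettes(q,"wrist")[:1]:
        r=cv2.minAreaRect(np.argwhere(m["mask"])[:,::-1].astype(np.float32));print(r,atz("wrist",r[0],.212,s).round(4))
    print(proj("wrist",[.5755,.1963,.212],s))
cv2.imwrite("pics/w3.png",im)
```

```text
t 6.95 pos [0.575  0.191  0.2561] head 68.9 tilt [ 0.013 -0.005 -1.   ] F [ 0.6 -0.1  0.5] w 0.0871 q7 0.57
units xyz [ 0.17 -0.08  2.3 ] turn -0.11
thermometer 0.93 [262.2 187.2] [0.5763 0.1984 0.15  ]
((264.10498046875, 201.99447631835938), (71.269775390625, 36.475830078125), 86.98721313476562) [0.5691 0.2004 0.212 ]
[261.42037075 213.47771316]
ph_probe 0.8 [262.7 102.1] [0.515  0.2219 0.15  ]
((262.9999694824219, 100.99998474121094), (67.99998474121094, 37.99999237060547), 90.0) [0.5132 0.2207 0.212 ]
[261.42087721 213.47817072]
```

View pics/w3.png

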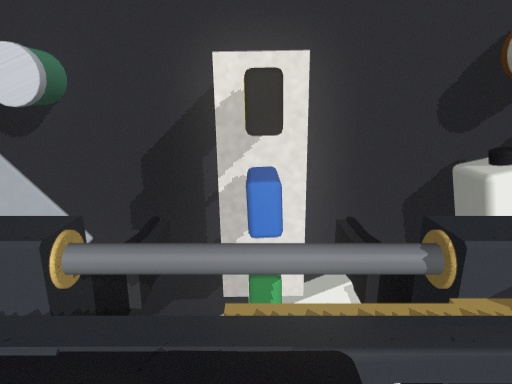

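```bash
python3 -c "
from h import *
go(.576,.1975,.187,69.5)"
```

```text
t 7.2 pos [0.5761 0.1928 0.2591] head 69.0 tilt [ 0.017 -0.003 -1.   ] F [ 0.6 -0.1 -0.8] w 0.0868 q7 0.57
units xyz [ 0.14 -0.1   2.4 ] turn -0.1
```

>>> carry_out(rows=[[-1,0.14,-0.08,0.3,-0.1],[-1,0,0,0.5,0],[-1,0,0,0.5,0],[-1,0,0,0.5,0],[-1,0,0,0.3,0],[-1,0,0,0.15,0],[-1,0,0,0,0],[-1,0,0,0,0]])

```text
time: 7.87
ee_pos: [0.5791, 0.2029, 0.1934]
eef_rot: [0.82, 0.572, 0.011, 0.007]
ft_force: [0.3, 0.3, 0.4]
width: 0.0872
```

```bash
python3 -c "
from h import *
go(.576,.1975,.187,69.5)"
```

```text
t 7.8667 pos [0.5791 0.2029 0.1934] head 69.8 tilt [ 0.026  0.002 -1.   ] F [0.3 0.3 0.4] w 0.0872 q7 0.54
units xyz [-0.21 -0.04  0.21] turn 0.06
```

>>> carry_out(rows=[[-1,-0.2,0,-0.5,0],[-1,0,0,-1,0],[-1,0,0,-1,0],[-1,0,0,-0.5,0],[-1,0,0,0,0]])

```text
time: 8.28
ee_pos: [0.5737, 0.1962, 0.2936]
eef_rot: [0.82, 0.572, 0.013, 0.007]
ft_force: [-0.2, -0.3, 0.5]
width: 0.0873
```

```bash
python3 -c "
from h import *
go(.576,.1975,.187,69.5)"
```

```text
t 8.2833 pos [0.5737 0.1962 0.2936] head 69.8 tilt [ 0.028  0.003 -1.   ] F [-0.2 -0.3  0.5] w 0.0873 q7 0.6
units xyz [ 0.02 -0.03  3.55] turn 0.07
```

>>> carry_out(rows=[[-1,0,0,0.9,0],[-1,0,0,1,0],[-1,0,0,1,0],[-1,0,0,0.5,0],[-1,0,0,0,0]])

```text
time: 8.7
ee_pos: [0.5798, 0.1969, 0.1981]
eef_rot: [0.82, 0.572, 0.019, 0.01]
ft_force: [0.2, 0.1, -0.3]
width: 0.0871
```

```bash
python3 -c "
from h import *
go(.576,.1975,.187,69.5)"
```

```text
t 8.7 pos [0.5798 0.1969 0.1981] head 69.8 tilt [ 0.043  0.006 -0.999] F [ 0.2  0.1 -0.3] w 0.0871 q7 0.55
units xyz [-0.03 -0.14  0.36] turn 0.06
```

>>> carry_out(rows=[[-1,-0.02,-0.14,0.3,0],[-1,0,0,0,0]])

```text
time: 8.87
ee_pos: [0.5758, 0.1976, 0.1898]
eef_rot: [0.82, 0.572, 0.02, 0.01]
ft_force: [-0.5, -0.6, -0.8]
width: 0.0869
```

```bash
python3 -c "
from h import *
go(.576,.1975,.187,69.5)"
```

```text
t 8.8667 pos [0.5758 0.1976 0.1898] head 69.8 tilt [ 0.043  0.006 -0.999] F [-0.5 -0.6 -0.8] w 0.0869 q7 0.55
units xyz [-0.    0.    0.09] turn 0.05
```

>>> carry_out(rows=[[1,0,0,0,0],[1,0,0,0,0],[1,0,0,0,0],[1,0,0,0,0],[1,0,0,0,0],[1,0,0,0,0],[1,0,0,0,0],[1,0,0,0,0]], force=18)

```text
time: 9.53
ee_pos: [0.5776, 0.1986, 0.1953]
eef_rot: [0.82, 0.572, 0.023, 0.011]
ft_force: [-0.3, -0.8, 1.4]
width: 0.0416
```

```bash
python3 -c "
from h import *
go(.576,.1975,.36,69.5)"
```

```text
t 9.5333 pos [0.5776 0.1986 0.1953] head 69.8 tilt [ 0.05   0.008 -0.999] F [-0.3 -0.8  1.4] w 0.0416 q7 0.55
units xyz [ 0.08  0.2  -5.49] turn 0.06
```

>>> carry_out(rows=[[1,0,-0.1,0.1,0],[1,0,0,0.03,0],[1,0,0,0.03,0],[1,0,0,0.03,0],[1,0,0,0.03,0],[1,0,0,0.03,0]])

```text
time: 10.03
ee_pos: [0.5749, 0.1994, 0.1899]
eef_rot: [0.82, 0.571, 0.023, 0.012]
ft_force: [-3.6, -2.4, 10.1]
width: 0.0218
```

```bash
python3 -c "
from h import *
go(.576,.1975,.36,69.5)"
```

```text
t 10.0333 pos [0.5749 0.1994 0.1899] head 69.8 tilt [ 0.051  0.006 -0.999] F [-3.6 -2.4 10.1] w 0.0218 q7 0.54
units xyz [ 0.08  0.32 -5.66] turn 0.05
```

>>> carry_out(rows=[[1,0.02,0.05,-0.95,0],[1,0.02,0.05,-0.95,0],[1,0.01,0.05,-0.95,0],[1,0.01,0.05,-0.95,0],[1,0.01,0.05,-0.95,0],[1,0.01,0.05,-0.95,0]])

```text
time: 10.53
ee_pos: [0.5729, 0.1955, 0.3597]
eef_rot: [0.82, 0.572, 0.016, 0.01]
ft_force: [0.7, 0.9, -0.8]
width: 0.0214
```

Run:
```python
from h import *
go(.478,-.171,.37,69.5)
camera("scene");im=camera("scene");cv2.imwrite("pics/s1.png",cv2.resize(im[60:320,120:420],None,fx=2,fy=2))
```

```text
t 10.5333 pos [0.5729 0.1955 0.3597] head 69.8 tilt [ 0.039  0.002 -0.999] F [ 0.7  0.9 -0.8] w 0.0214 q7 0.61
units xyz [-12.55   1.27  -0.49] turn 0.06
```

View pics/s1.png

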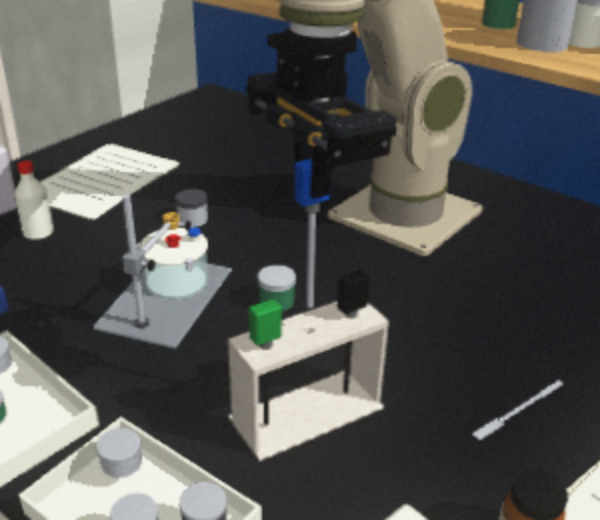

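The thermometer is clear of the rack and hanging straight, and the other two are still in place. I'll carry it to just above the eye.

>>> carry_out(rows=[[1,-1,0.1,-0.1,0],[1,-1,0.1,-0.1,0],[1,-1,0.1,-0.1,0],[1,-1,0.1,-0.1,0],[1,-1,0.1,-0.1,0],[1,-1,0.1,0,0],[1,-1,0.1,0,0],[1,-1,0.1,0,0],[1,-1,0.1,0,0],[1,-1,0.1,0,0],[1,-1,0.1,0,0],[1,-0.8,0.1,0,0],[1,0,0,0,0]])

```text
time: 11.72
ee_pos: [0.4769, -0.1621, 0.3602]
eef_rot: [0.819, 0.573, 0.016, 0.006]
ft_force: [0.7, -0.5, -1.5]
width: 0.0218
```

Run:
```python
from h import *
go(.478,-.171,.37,69.5)
for n in("scene","top"):
    im=camera(n)
    for q in("thermometer_tip","thermometer","eye","gland"):
        print(n,q,[(round(d["conf"],2),np.round(d["xy"],1).tolist()) for d in pinpoint(q,n)[:2]])
    cv2.imwrite(f"pics/{n}2.png",im)
a=cv2.resize(cv2.imread("pics/scene2.png")[80:230,150:270],None,fx=4,fy=4,interpolation=2)
b=cv2.resize(cv2.imread("pics/top2.png")[130:255,250:350],(480,600),interpolation=2)
cv2.imwrite("pics/ab2.png",cv2.resize(np.hstack([a,b]),(800,500)))
go(.478,-.171,.37,69.5)
```

```text
t 11.7167 pos [ 0.4769 -0.1621  0.3602] head 70.0 tilt [ 0.033  0.008 -0.999] F [ 0.7 -0.5 -1.5] w 0.0218 q7 1.45
units xyz [-0.26  0.14 -0.33] turn 0.09
scene thermometer_tip [(0.63, [202.7, 156.2])]
scene thermometer [(0.73, [199.7, 117.7])]
scene eye [(0.48, [208.6, 168.3]), (0.28, [253.3, 232.8])]
scene gland [(0.72, [205.3, 177.6])]
top thermometer_tip [(0.53, [306.1, 194.7])]
top thermometer [(0.51, [310.1, 182.0]), (0.16, [196.0, 174.4])]
top eye [(0.64, [306.7, 198.3])]
top gland [(0.96, [303.8, 199.3]), (0.58, [300.4, 202.4])]
t 12.2167 pos [ 0.4791 -0.1556  0.3617] head 70.5 tilt [ 0.035  0.009 -0.999] F [-0.7 -0.5 -0.6] w 0.0217 q7 1.45
units xyz [-0.49  0.14 -0.28] turn 0.2
```

View pics/ab2.png

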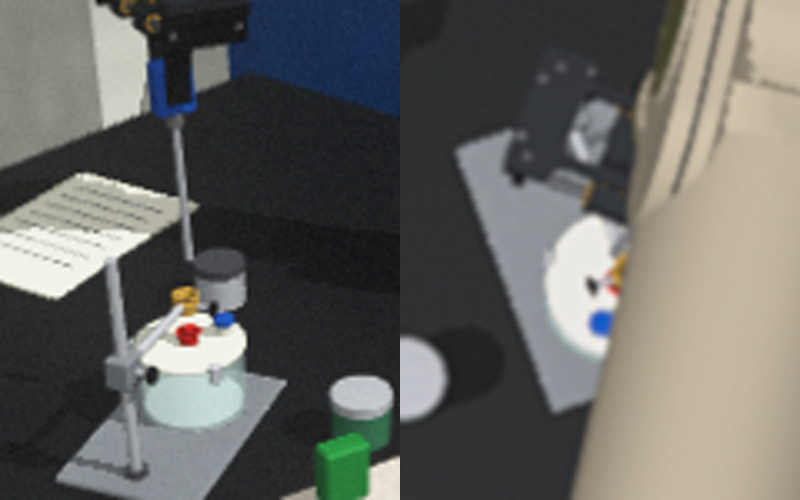

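The tip is at about (206.7,157.4) and the eye mouth at about (205.5,167.6) in scene pixels, and the arm hides the top view. I'll take a wrist view and triangulate tip and eye together.

Run:
```python
from h import *
s=read_state();w=camera("wrist");cv2.imwrite("pics/w4.png",w)
for q in("thermometer_tip","eye","gland"):
    print(q,[(round(d["conf"],2),np.round(d["xy"],1).tolist()) for d in pinpoint(q,"wrist")[:2]])
im=camera("scene");go(.478,-.171,.37,69.5)
cv2.imwrite("pics/scene3.png",im)
for z in(.178,.182,.186):print("exp tip proj w/s if under TCP",proj("wrist",[s["ee_pos"][0],s["ee_pos"][1],z],s),proj("scene",[s["ee_pos"][0],s["ee_pos"][1],z]))
A=np.array(s["ee_pos"])
print("vertical stem scene",proj("scene",A-[0,0,.05]),proj("scene",A-[0,0,.18]))
print("axis eye/gland scene",proj("scene",[.478,-.171,.144]),proj("scene",[.478,-.171,.096]),"wrist",proj("wrist",[.478,-.171,.144],s),proj("wrist",[.478,-.171,.096],s))
a=cv2.resize(w[90:230,170:310],(560,560),interpolation=2);b=cv2.resize(im[110:190,180:230],None,fx=7,fy=7,interpolation=2)[:,:240+110]
b=cv2.resize(im[110:190,188:222],(238,560),interpolation=2)
cv2.imwrite("pics/ab3.png",np.hstack([a,b]))
```

```text
thermometer_tip [(0.56, [252.2, 164.2])]
eye [(0.82, [236.2, 161.6]), (0.61, [237.8, 142.3])]
gland [(0.86, [234.5, 155.5])]
t 12.4667 pos [ 0.4789 -0.1562  0.3617] head 70.4 tilt [ 0.035  0.009 -0.999] F [ 0.8  0.3 -0. ] w 0.0215 q7 1.45
units xyz [-0.47  0.14 -0.28] turn 0.18
exp tip proj w/s if under TCP [249.14936317 166.0768877 ] [206.37426063 158.95004154]
exp tip proj w/s if under TCP [249.19324582 166.92278644] [206.28215393 157.85642046]
exp tip proj w/s if under TCP [249.23815281 167.78843147] [206.18978938 156.75895727]
vertical stem scene [203.15275267 120.22213774] [206.28853771 157.93224268]
axis eye/gland scene [204.19422702 166.46912125] [205.30560844 178.86221012] wrist [235.57810027 163.22076899] [236.65944461 155.42000063]
```

View pics/ab3.png

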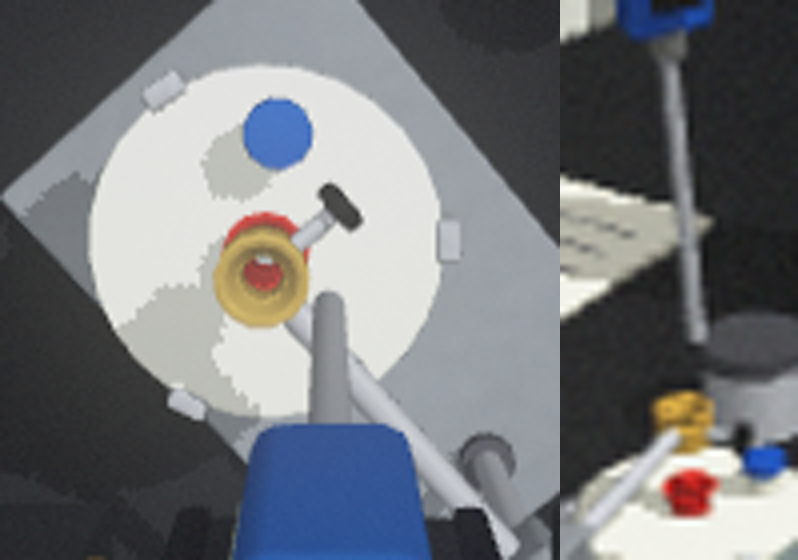

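The wrist crop (scale 4) shows the tip at (252.2,164.2), the eye mouth at (235.4,160) and the gland at (236.2,153.5). The scene crop puts the tip at (207.6,158.6), the eye at (205.6,167.1) and the gland at (206.6,178.9).

Run:
```python
from h import *
s=read_state()
for n,a,b,zs in(("tip",(252.2,164.2),(207.6,158.3),(.178,.182)),("eye",(235.4,160),(205.6,167.1),(.138,.150)),("gland",(236.2,153.5),(206.6,178.9),(.096,))):
    r=[ray("wrist",a,s),ray("scene",b)];p=tri(r)
    print(n,p.round(4),"miss",[round(1e3*np.linalg.norm(np.cross(p-o,d)),1) for o,d in r],[ (z,atz("wrist",a,z,s).round(4),atz("scene",b,z).round(4)) for z in zs])
go(.478,-.171,.37,69.5)
```

```text
tip [ 0.4772 -0.1521  0.1808] miss [np.float64(0.4), np.float64(0.4)] [(0.178, array([ 0.4781, -0.1526,  0.178 ]), array([ 0.4735, -0.1557,  0.178 ])), (0.182, array([ 0.4773, -0.1524,  0.182 ]), array([ 0.4785, -0.1501,  0.182 ]))]
eye [ 0.4742 -0.1701  0.1404] miss [np.float64(1.0), np.float64(1.0)] [(0.138, array([ 0.4753, -0.1711,  0.138 ]), array([ 0.471 , -0.1724,  0.138 ])), (0.15, array([ 0.4732, -0.1699,  0.15  ]), array([ 0.4848, -0.1562,  0.15  ]))]
gland [ 0.4745 -0.1704  0.0946] miss [np.float64(1.3), np.float64(1.3)] [(0.096, array([ 0.4753, -0.1713,  0.096 ]), array([ 0.4753, -0.1675,  0.096 ]))]
t 12.4667 pos [ 0.4789 -0.1562  0.3617] head 70.4 tilt [ 0.035  0.009 -0.999] F [ 0.8  0.3 -0. ] w 0.0215 q7 1.45
units xyz [-0.47  0.14 -0.28] turn 0.18
```

```bash
python3 -c "
from h import *
go(.4761,-.1743,.358,69.5)"
```

```text
t 12.4667 pos [ 0.4789 -0.1562  0.3617] head 70.4 tilt [ 0.035  0.009 -0.999] F [ 0.8  0.3 -0. ] w 0.0215 q7 1.45
units xyz [-0.6   0.11  0.11] turn 0.18
```

>>> carry_out(rows=[[1,-0.3,0.05,0.05,0.1],[1,-0.2,0.05,0.05,0.08],[1,-0.1,0,0,0],[1,0,0,0,0]])

```text
time: 12.8
ee_pos: [0.4753, -0.1765, 0.358]
eef_rot: [0.822, 0.569, 0.017, 0.006]
ft_force: [0.7, -0.5, -1.2]
width: 0.022
```

```bash
cat > chk.py <<'E'
from h import *
import sys
camera("wrist");camera("wrist")
s=read_state();w=camera("wrist");e=camera("scene")
D={}
for n in("wrist","scene"):
    for q in("thermometer_tip","eye","gland"):
        d=pinpoint(q,n)[:1]
        if d:D[n,q]=d[0]["xy"];print(n,q,round(d[0]["conf"],2),np.round(d[0]["xy"],1))
for q in("thermometer_tip","eye","gland"):
    if ("wrist",q) in D and ("scene",q) in D: print(q,tri([ray("wrist",D["wrist",q],s),ray("scene",D["scene",q])]).round(4))
go(.4761,-.1743,.358,69.5)
a=cv2.resize(w[110:210,180:300],(672,560),interpolation=2);b=cv2.resize(e[120:190,198:214],(128,560),interpolation=2)
cv2.imwrite(sys.argv[1],np.hstack([a,b]))
E
python3 chk.py pics/c5.png
```

```text
wrist thermometer_tip 0.98 [255.3 161.7]
wrist gland 0.81 [248.4 151.2]
scene thermometer_tip 0.64 [202.8 159.2]
scene eye 0.66 [204.8 169.3]
scene gland 0.65 [205.4 179.3]
thermometer_tip [ 0.4768 -0.1708  0.1704]
gland [ 0.4744 -0.1751  0.091 ]
t 13.3 pos [ 0.4757 -0.175   0.3583] head 69.5 tilt [ 0.036  0.009 -0.999] F [-0.4  0.1 -0.9] w 0.0216 q7 1.47
units xyz [0.03 0.   0.01] turn 0.0
```

View pics/c5.png

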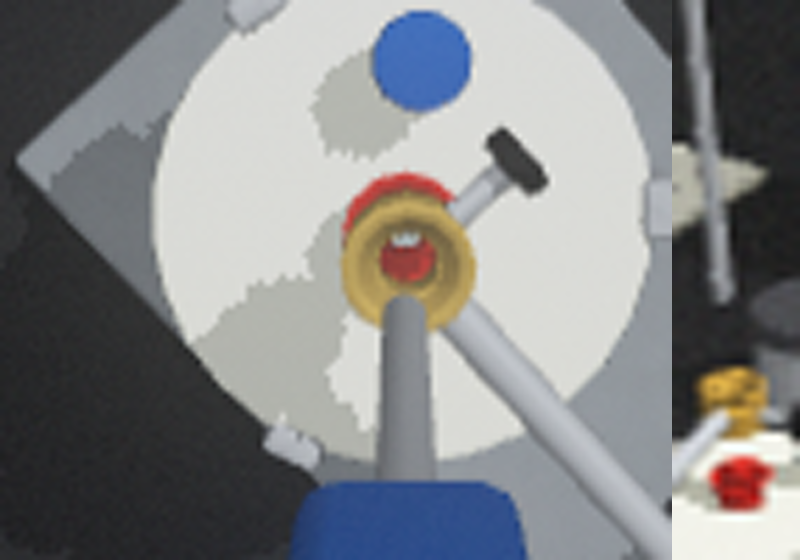

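Run:
```python
from h import *
s=read_state()
for n,a,b in(("tip",(252.1,163.7),(204.4,157.3)),("eye",(253.,157.2),(205.6,167.2)),("gland",(252,151),(206.6,178.7))):
    r=[ray("wrist",a,s),ray("scene",b)];p=tri(r)
    print(n,p.round(4),"miss",[round(1e3*np.linalg.norm(np.cross(p-o,d)),1) for o,d in r])
    print([atz("wrist",a,z,s).round(4) for z in (.178,.142,.096)])
print(proj("wrist",[.475,-.1704,.142],s),proj("wrist",[.475,-.1704,.096],s),s["ee_pos"])
```

```text
tip [ 0.4739 -0.171   0.1766] miss [np.float64(0.2), np.float64(0.2)]
[array([ 0.4738, -0.171 ,  0.178 ]), array([ 0.4812, -0.173 ,  0.142 ]), array([ 0.4906, -0.1755,  0.096 ])]
eye [ 0.4745 -0.1692  0.1404] miss [np.float64(0.5), np.float64(0.5)]
[array([ 0.4679, -0.1678,  0.178 ]), array([ 0.4746, -0.1695,  0.142 ]), array([ 0.4832, -0.1716,  0.096 ])]
gland [ 0.4748 -0.1694  0.0959] miss [np.float64(0.9), np.float64(0.9)]
[array([ 0.4616, -0.1666,  0.178 ]), array([ 0.4677, -0.1681,  0.142 ]), array([ 0.4754, -0.17  ,  0.096 ])]
[252.35490698 157.8288532 ] [251.59066598 150.84673436] [ 0.47572648 -0.17496884  0.35825325]
```

```bash
python3 -c "
from h import *
go(.4765,-.174,.308,69.5)"
```

```text
t 13.3 pos [ 0.4757 -0.175   0.3583] head 69.5 tilt [ 0.036  0.009 -0.999] F [-0.4  0.1 -0.9] w 0.0216 q7 1.47
units xyz [ 0.   -0.04  1.68] turn 0.0
```

>>> carry_out(rows=[[1,0,-0.01,0.4,0],[1,0,-0.01,0.4,0],[1,0,-0.01,0.4,0],[1,0,-0.01,0.4,0],[1,0,0,0.1,0]])

```text
time: 13.72
ee_pos: [0.4763, -0.1736, 0.3019]
eef_rot: [0.821, 0.57, 0.017, 0.007]
ft_force: [0.2, -0.1, -1.6]
width: 0.022
```

Run:
```python
from h import *
go(.4765,-.174,.27,69.5)
camera("wrist")
s=read_state();w=camera("wrist");e=camera("scene")
go(.4765,-.174,.27,69.5)
a=cv2.resize(w[110:210,180:300],(672,560),interpolation=2);b=cv2.resize(e[120:190,198:214],(128,560),interpolation=2)
cv2.imwrite("pics/c6.png",np.hstack([a,b]))
```

```text
t 13.7167 pos [ 0.4763 -0.1736  0.3019] head 69.5 tilt [ 0.036  0.009 -0.999] F [ 0.2 -0.1 -1.6] w 0.022 q7 1.46
units xyz [-0.03 -0.02  1.06] turn 0.01
t 13.8667 pos [ 0.477  -0.1738  0.3044] head 69.5 tilt [ 0.038  0.008 -0.999] F [ 0.7 -0.4 -0.2] w 0.0216 q7 1.46
units xyz [-0.03 -0.05  1.15] turn 0.01
```

View pics/c6.png

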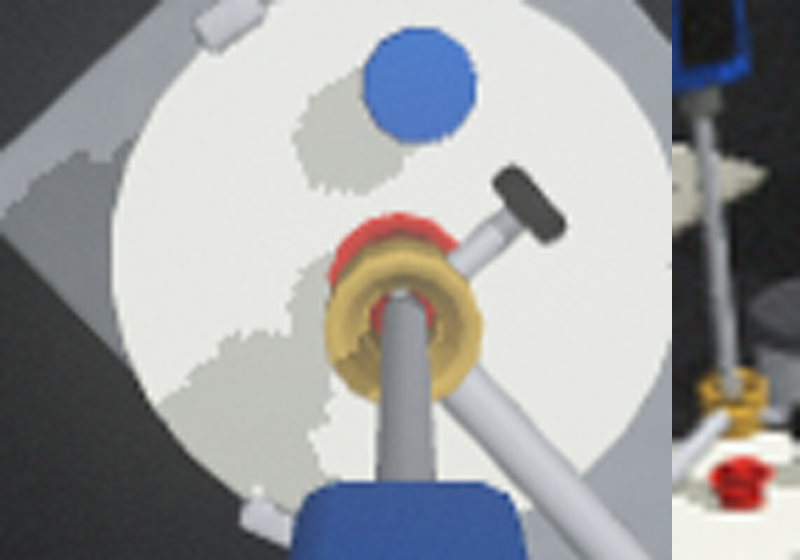

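The tip is inside the eye bore and centred in both views: the stem is at x=404 and the eye ring at 404 in the wrist crop, and both are at 733 in the scene crop. Forces are near zero, so I'll continue.

>>> carry_out(rows=[[1,-0.01,-0.01,0.3,0],[1,0,-0.01,0.35,0],[1,0,-0.01,0.35,0],[1,0,0,0.1,0]])

```text
time: 14.2
ee_pos: [0.478, -0.1738, 0.2704]
eef_rot: [0.821, 0.57, 0.018, 0.009]
ft_force: [-0.1, 0.5, -0.5]
width: 0.0219
```

Run:
```python
from h import *
go(.4767,-.174,.213,69.5)
camera("wrist");camera("scene")
go(.4767,-.174,.213,69.5)
e=camera("scene");cv2.imwrite("pics/s7.png",cv2.resize(e[110:200,170:240],(560,720)))
```

```text
t 14.2 pos [ 0.478  -0.1738  0.2704] head 69.5 tilt [ 0.04   0.006 -0.999] F [-0.1  0.5 -0.5] w 0.0219 q7 1.45
units xyz [-0.06 -0.1   1.91] turn 0.01
t 14.3 pos [ 0.4782 -0.1738  0.2713] head 69.5 tilt [ 0.04   0.006 -0.999] F [ 0.2  0.3 -0.9] w 0.0219 q7 1.45
units xyz [-0.06 -0.11  1.94] turn 0.01
```

>>> carry_out(rows=[[1,-0.02,-0.03,0.3,0],[1,-0.02,-0.03,0.3,0],[1,0,-0.02,0.3,0]])

```text
time: 14.6
ee_pos: [0.4778, -0.1742, 0.2453]
eef_rot: [0.821, 0.57, 0.019, 0.011]
ft_force: [-1.0, 0.6, -0.0]
width: 0.0217
```

```bash
python3 -c "
from h import *
go(.4767,-.174,.213,69.5)"
```

```text
t 14.6 pos [ 0.4778 -0.1742  0.2453] head 69.5 tilt [ 0.044  0.005 -0.999] F [-1.   0.6 -0. ] w 0.0217 q7 1.44
units xyz [-0.03 -0.08  1.07] turn 0.01
```

>>> carry_out(rows=[[1,-0.01,-0.03,0.35,0],[1,0,-0.02,0.35,0],[1,0,-0.02,0.25,0],[1,0,0,0.02,0]])

```text
time: 14.93
ee_pos: [0.476, -0.1733, 0.2103]
eef_rot: [0.821, 0.57, 0.019, 0.01]
ft_force: [0.2, 1.0, -1.5]
width: 0.0221
```

Run:
```python
from h import *
go(.4767,-.174,.213,69.5)
for i in range(3):s=read_state();w=camera("wrist");e=camera("scene")
go(.4767,-.174,.213,69.5)
for q in("thermometer","thermometer_tip"):
  for n in("wrist","scene"):
    for d in pinpoint(q,n)[:1]: print(q,n,round(d["conf"],2),np.round(d["xy"],1))
for z in(.172,.032):print("expected",proj("scene",[.475,-.17,z]),proj("wrist",[.475,-.17,z],s))
b=cv2.resize(e[120:210,165:245],(533,600),interpolation=2);a=cv2.resize(w[100:220,200:290],None,fx=2.9,fy=5,interpolation=2)
cv2.imwrite("pics/c8.png",np.hstack([a,b]))
```

```text
t 14.9333 pos [ 0.476  -0.1733  0.2103] head 69.5 tilt [ 0.042  0.006 -0.999] F [ 0.2  1.  -1.5] w 0.0221 q7 1.43
units xyz [-0.01  0.03 -0.09] turn 0.01
t 15.2333 pos [ 0.477  -0.1736  0.2129] head 69.5 tilt [ 0.045  0.004 -0.999] F [-0.2  0.4 -1. ] w 0.0218 q7 1.43
units xyz [-0.02 -0.01 -0.  ] turn 0.01
thermometer wrist 0.83 [253.7 216.3]
thermometer scene 0.58 [204.1 162.2]
expected [204.41183274 158.75477583] [256.21261181 210.93903826]
expected [207.55859898 194.34672698] [251.92761147 161.8154971 ]
```

View pics/c8.png

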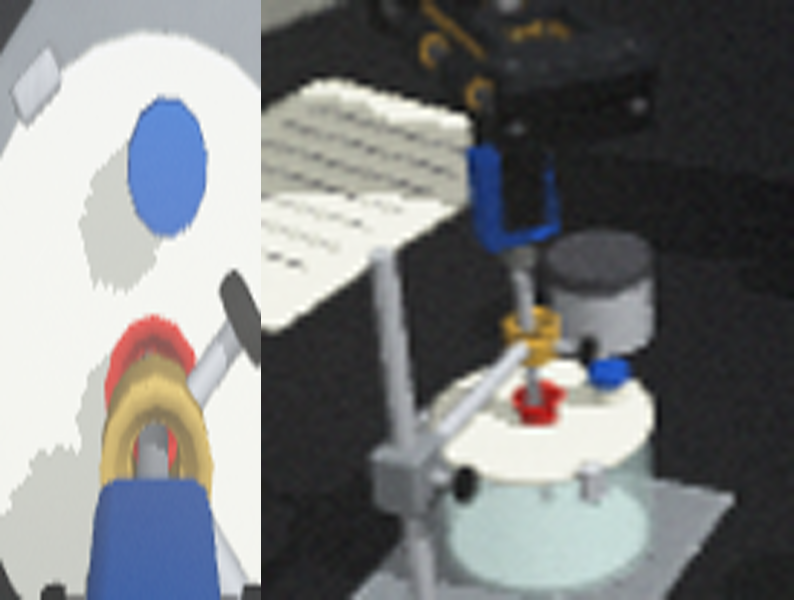

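The stem runs through the brass eye and the red gland. The collar underside in the scene view sits where 172 mm height puts it, so the tip is about 32 mm above the bench, 20 mm above the pot floor. Forces are about 1 N and the pose is steady, so I'll hand the job in.

Run:
```python
from h import *
camera("top");go(.4767,-.174,.213,69.5);print(np.abs(read_state()["joint_vel"]).max())
print(close_job())
```

```text
t 15.4833 pos [ 0.4768 -0.1736  0.2126] head 69.5 tilt [ 0.045  0.004 -0.999] F [ 0.2 -0.1 -1.5] w 0.022 q7 1.43
units xyz [-0.01  0.   -0.01] turn 0.01
0.0030212277913177956
the job is handed in; nothing more can be done
None
```

I took the blue thermometer from the middle of the rack and lowered it through the brass eye and the red gland. I handed the job in at 15.5 s with the gripper still holding it. The interface gives no verdict, so what follows is from my own checks.

**Last checks:**
- **Tip height:** by calculation the tip is about 20 mm above the pot floor. The TCP is at z = 0.2126 m and the tip was triangulated about 181 mm below it. I could not see the tip itself inside the pot.
- **Force:** the wrist reads about 1.5 N, close to the thermometer's own weight. No reading showed contact with the stand on the way down.
- **Rest and grip:** joint speeds are at most 0.003 rad/s. The jaws are at 22 mm, the width of the head, with an 18 N grip.
- **Position:** the last pictures show the stem through both the eye and the gland. The other two probes were still in their rack holes just after the lift. I took no later picture of the rest of the bench.

**What disagreed:**
- **Tool tilt:** the tool drifted to about 0.045 rad off vertical during the moves. The stem itself leaned about 0.025 rad, estimated from the pictures before I threaded it and not measured again.
- **Network points:** near the end some were several pixels off or missing, so I used positions read from the crops instead. Those put the axis at about (0.475, -0.170) m, with estimates differing by 1–2 mm, and the eye mouth at about 140 mm.

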